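Release the bench stop and index it

TASK

On the bench stop, press the spring pedal fully down to its stop so that it draws the lock bolt, then slide the stop block along its rail, past the bolt, until you feel its ball drop into the notch. Finish with the gripper still gripping the block by its wooden handle, held still at the notch, and leave the loose things around it where they are.

Things in the scene. Friction and masses are not known exactly. Their poses are not given: they have to be found in the camera images.
- bench_stop: Fixed bench stop: plywood base 300 (x) by 440 (y) by 12 mm, aluminium rail along its own y at x = 30 mm (36 mm wide, top 40 mm above the table, 420 mm long). Origin on the table, mid-length, 25 mm to +x of the base's centre. x points from the pedal to the wooden fence (57 mm high, x = 104 to 122 mm), z up.
- rail_mid (a point): Middle of the rail's top (x = 30, y = 0, z = 40 mm in bench_stop). On the rail lies a steel strip, 14 mm wide, 8 mm thick, with one V-shaped notch across it, 14 mm wide at the top, 6 mm deep. It is set anew for each job: its centre lies between y = -15 and +65 mm of bench_stop, and is to be felt (or seen, where the block does not hide it).
- bolt_mid (a point): Lock bolt, a level 10 mm steel rod along x of bench_stop, in a dark steel guide 77 mm high and 38 mm wide on the -x side of the rail (y = -30 mm); this point is on the guide's middle, 60 mm above the table. The bolt bars the stop block's way until the pedal has been pressed to its stop; once drawn it stays drawn.
- stop: Dark steel block captive on the rail; slides along y of bench_stop only, y = -100 to +100 mm there. Starts at -100 to -70, before the bolt; the notch lies ahead, in +y. Origin on the rail's centre line at table height, mid-block; axes as bench_stop. Block 60 (x) by 50 (y) mm, 50 to 77 mm up, a short aluminium finger on its +x side. Rubs with about 1.5 N, plus 4 N per m/s.
- stop_grip (a point): Middle of the dark wooden handle centred on top of the stop block: 26 (x) by 30 (y) mm, from 77 to 122 mm above the table; this point is at 105 mm. Can be gripped from above across either pair of faces.
- plunger (a joint): Drop of the spring ball (16 mm across) under the stop block, m: about 0.0005 riding on the strip, 0.004 seated in the notch, falling by about 0.0008 per mm off its centre. From about 5 mm before the centre the ball pulls the block in with 5 to 7 N, and needs as much to leave. A block let go within 4 mm of the centre centres itself.
- pedal (a joint): Pedal angle, rad: 0 up, 0.40 down on its stop; a spring lifts it again when let go. Takes about 2 N to start and 7 to 8 N at the stop, pressed at pedal_pad.
- pedal_pad (a point): Where to press: middle of the ribbed rubber tread (56 by 62 mm) on top of the pedal, a steel plate 62 mm wide, 120 mm long from its hinge (hinge line along y of bench_stop, beside the bolt), sloping up towards -x of bench_stop. This point is 95 mm from the hinge, 66 mm above the table with the pedal up, 30 mm with it down, and moves 6 mm to -x on the way.
- dowel: Bystander: upright wooden dowel, 36 mm across, 60 mm high, standing on the plywood base. Origin under its centre.
- sanding_block: Bystander: cork sanding block 60 by 90 by 30 mm, on the plywood base. Origin under its centre.
- glue: Bystander: white glue bottle, 60 mm across, 160 mm high. Origin under its centre.
- hammer: Bystander: hammer lying on the table beside the base's -y end.
- screwdriver: Bystander: screwdriver lying on the table beside the base's +y end.

How it is judged:
By the outcome, as a careful person would: the job done as asked, in the order asked, and still so for the second after the job is handed in, while the arm keeps its last pose, push and grip.
It also fails if it takes over 61 s, if anything falls off the work surface, if the arm or the gripper's body presses on something with over 40 N, if the wrist force passes 120 N, or if a joint passes its speed limit or range.

ROBOT

A 6-joint arm with a two-finger parallel gripper is mounted at the origin on the work surface. World frame = base frame: x ahead of the robot, y to its left, z up, the work surface at z = 0. Lengths are in mm, angles in rad, forces in N, time in s.
With the tool pointing down it reaches from about 225 to 725 mm from the base axis. Payload 3.1 kg.
Tool frame: the origin (TCP) lies at the very end of the fingers, on their centre line; the grasp point (between the pads) lies 19 mm behind it (robot.tcp_to_grasp is the distance from the TCP to the grasp point, in mm); z points along the fingers, y is the line along which they close (so a half turn about z gives the same grasp; the last joint's range is limited). The gripper opens to 85 mm and grips with 20 to 120 N. Pads are 22 mm wide; open, the fingers measure 114 mm over their backs; the gripper's body (76 mm by 85 mm) begins 54 mm behind the grasp point. The pads swing forward as they close: fully open they stand 13 mm farther back than shut.
Start: joints at [-1.236, 0.048, 0.099, 1.622, 0, 1.443], TCP at [234.374, -469.773, 231.312] pointing down, gripper open.
Joint ranges: [-2.91, 2.91], [-0.99, 1.94], [-1.21, 1.42], [-2.12, 2.29], [-1.49, 1.47], [-3.14, 3.14]. Speed limits (rad/s): [2.79, 2.79, 3.14, 3.14, 3.14, 3.14].

INTERFACE

Orientations are given as a unit quaternion [x, y, z, w].
In Python, from rig import robot gives the robot as it stands.
- The arm moves only by the tool move_arm, never from a script. Its argument "increments" is a list of rows, each an object with "grip": the finger opening in mm, from 0 to 85.4; "translation": the shift along the tool's x, y, z in mm, a list of three; "spin": the turn about the tool's z in rad. A call has 1 to 20 rows; each row is the pose to reach, as a shift and turn from the pose commanded when the call began, along the tool's axes at that moment; what a row does not reach only later rows make up. A row lasts 1/12 s, in which the tool goes at most 41.7 mm and 7.16 degrees, less where a joint would pass 70% of its speed; a pose out of reach is approached as far as the arm can. A call with a gripper value outside its range is refused whole. The fingers move at their own pace and stop on an object; "newtons" is the grip in N (left out, the last holds). Time passes only in rows, so rows that repeat a pose let the fingers close. It gives the time, the measured TCP pose, the force, the opening and the grip force at its end, in the units of the state.
- robot.get_state(): the state, without advancing time (a new reading comes with each control period).
- robot.get_image(name): name is "side" or "top" or "wrist"; returns a dict with "pixels" (400x640x3 uint8, red, green, blue), "intrinsics" (3x3 intrinsics, pixels), "extrinsics" (4x4, takes a point from world to camera coordinates). Camera axes: x right, y down, z forward; pixel columns grow to the right and rows downward; lengths in mm; the calibration is good to about 2 mm. The wrist camera is an equidistant fisheye: a pixel r from the principal point sees the ray r / f radians off the axis. A picture is of the moment at which its call begins. There is no depth.
- robot.sign_off(): hands the job in; it is judged then, once.
The state is a dict: "time_s": time; "joint_positions": joint angles; "qd": joint speeds; "tau": joint torques, N m; "eef_pos": TCP position; "ee_rot": TCP orientation; "wrist_force": force on the tool from outside, world axes, zero at the start; "moment": the same for the moment, N m; "finger_gap": finger opening in mm; "grip_force": force on a finger pad.
Only numpy, scipy, OpenCV 4.12 (cv2) and the standard library are available. Lean on these libraries where they do the work, as an engineer would, in place of code of your own. Each camera call takes 0.05 s, during which the arm holds its last target. There are 200 camera calls.

## Working session

There is one attempt and no reset: what is moved stays moved. The work goes in short steps, Python scripts to look and compute and a tool call to move; the robot and the scene stay as the last step left them, time stands still between calls to the robot, and variables do not carry over. Pictures are saved under pics/ and viewed, at most 10 in all, crops included, and the job is handed in when it is done.

Besides the shell and the picture viewer there is one more tool, called after "Emit:" as name([rows], argument=value, ...), one row to a line, values as JSON. move_arm: Moves the arm, as the interface text tells. Its arguments: {"type":"object","properties":{"increments":{"type":"array","items":{"type":"object","properties":{"grip":{"type":"number"},"translation":{"type":"array","items":{"type":"number"}},"spin":{"type":"number"}}}},"newtons":{"type":"number"}},"required":["increments"]}

```bash
mkdir -p pics
python3 - <<'E'
from rig import robot
import cv2,json,numpy as np
d={}
for n in ("top","side"):
    im=robot.get_image(n); cv2.imwrite(f"pics/{n}0.png",im["pixels"][:,:,::-1])
    d[n]={k:np.array(im[k]).tolist() for k in("intrinsics","extrinsics")}
    print(n,np.round(im["intrinsics"],1).tolist(),np.round(im["extrinsics"],3).tolist())
json.dump(d,open("cal.json","w"))
s=robot.get_state();print({k:np.round(v,3).tolist() for k,v in s.items()})
E
```

```text
top [[400.0, 0.0, 320.5], [0.0, 400.0, 197.3], [0.0, 0.0, 1.0]] [[0.018, -0.999, 0.032, -6.257], [-0.995, -0.021, -0.102, 565.168], [0.102, -0.03, -0.994, 1023.898], [0.0, 0.0, 0.0, 1.0]]
side [[413.0, 0.0, 313.9], [0.0, 413.0, 204.5], [0.0, 0.0, 1.0]] [[0.985, -0.171, -0.017, -556.613], [-0.136, -0.715, -0.685, 166.901], [0.105, 0.678, -0.728, 946.005], [0.0, 0.0, 0.0, 1.0]]
{'time_s': 0.1, 'joint_positions': [-1.236, 0.049, 0.098, 1.622, 0.0, 1.443], 'qd': [0.003, 0.0, 0.003, 0.0, 0.001, 0.001], 'tau': [0.002, -33.985, 32.094, 0.016, -0.0, 0.0], 'eef_pos': [234.211, -469.237, 230.232], 'ee_rot': [0.973, 0.229, -0.0, -0.001], 'wrist_force': [0.726, -0.08, -0.235], 'moment': [-0.004, -0.011, 0.021], 'grip_force': 0.0, 'finger_gap': 85.312}
```

View pics/top0.png

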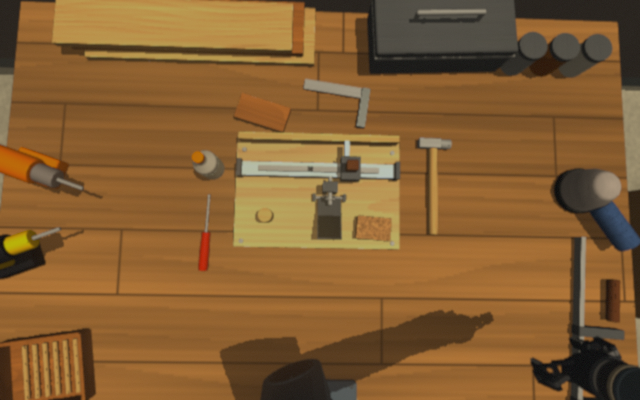

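View pics/side0.png

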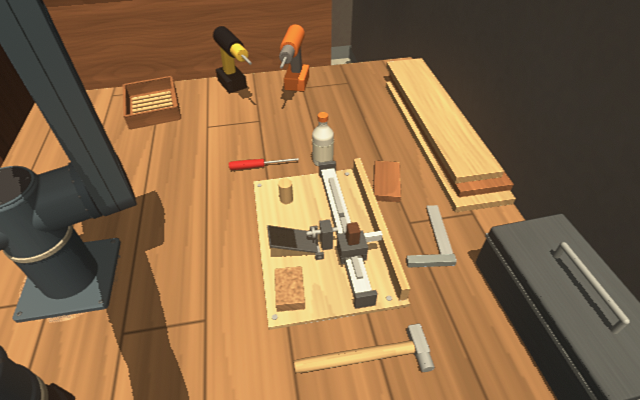

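The top view shows the base (corners about (237,133), (399,136), (398,248), (233,247)), with the block at (350,168), the pedal at (329,220) and a dark notch near (311,169). I'll zoom in to refine these.

Run:
```python
import cv2
a=cv2.imread("pics/top0.png")[125:255,225:410]
cv2.imwrite("pics/topz.png",cv2.resize(a,None,fx=4.3,fy=4.3,interpolation=cv2.INTER_CUBIC))
a=cv2.imread("pics/side0.png")[155:330,245:420]
cv2.imwrite("pics/sidez.png",cv2.resize(a,None,fx=3.4,fy=3.4,interpolation=cv2.INTER_CUBIC))
```

```text
(no output)
```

View pics/topz.png

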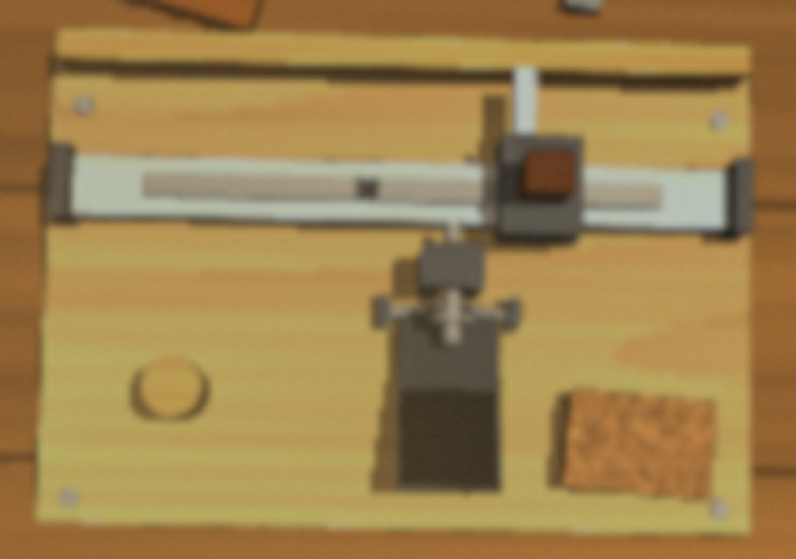

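View pics/sidez.png

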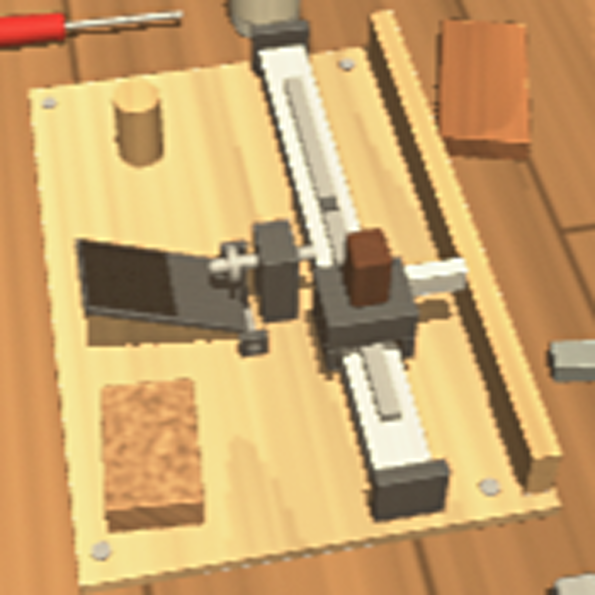

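```bash
cat > fit.py <<'E'
import json,numpy as np
from scipy.optimize import least_squares
C=json.load(open("cal.json"))
def proj(n,P):
    K=np.array(C[n]["intrinsics"]);E=np.array(C[n]["extrinsics"])
    p=K@(E@np.append(P,1))[:3];return p[:2]/p[2]
def px(n,u,v):
    f,ox,oy=(4.3,225,125) if n=="top" else (3.4,245,155)
    return np.array([ox+(u+.5)/f-.5,oy+(v+.5)/f-.5])
# p: X,Y,yaw,ys,yn,xpad
F=[("top",37,521,lambda p:(-175,220,12)),("top",749,533,lambda p:(-175,-220,12)),
("side",80,585,lambda p:(-175,-220,12)),("side",30,90,lambda p:(-175,220,12)),("side",560,508,lambda p:(125,-220,12)),
("top",367,187,lambda p:(30,p[4],46)),("side",329,204,lambda p:(30,p[4],46)),
("top",549,173,lambda p:(30,p[3],122)),("side",368,242,lambda p:(30,p[3],122)),
("top",503,135,lambda p:(60,p[3]+25,77)),("top",582,138,lambda p:(60,p[3]-25,77)),
("top",578,240,lambda p:(0,p[3]-25,77)),("top",499,236,lambda p:(0,p[3]+25,77)),
("side",316,314,lambda p:(0,p[3]-25,77)),("side",416,310,lambda p:(60,p[3]-25,77)),
("top",449,440,lambda p:(p[5],-30+p[6],66)),("side",128,280,lambda p:(p[5],-30+p[6],66))]
def W(p,P):
    c,s=np.cos(p[2]),np.sin(p[2]);return np.array([p[0]+c*P[0]-s*P[1],p[1]+s*P[0]+c*P[1],P[2]])
def res(p):return np.concatenate([proj(n,W(p,f(p)))-px(n,u,v) for n,u,v,f in F])
r=least_squares(res,[450,0,0,-80,20,-110,0],loss="soft_l1",x_scale=[10,10,.1,10,10,10,10])
p=r.x
if __name__=="__main__":
    print(p.round(3)); print(res(p).reshape(-1,2).round(1).tolist())
    print("pad",W(p,(p[5],p[6]-30,66)),"grip",W(p,(30,p[3],105)),"notch",W(p,(30,p[4],105)))
E
python3 fit.py
```

```text
[ 6.08334e+02  1.02550e+01 -6.00000e-03 -7.76680e+01  2.36850e+01
 -1.19880e+02 -1.48700e+00]
[[-0.1, -0.2], [0.9, 1.0], [-1.2, 0.2], [-0.5, -0.5], [-0.5, -0.1], [0.1, 0.3], [-0.4, -0.1], [-0.2, -0.6], [-0.8, -0.2], [-1.1, -0.4], [0.1, -0.5], [0.7, -0.9], [-0.6, -0.6], [2.5, 2.8], [0.2, -0.0], [1.4, -0.6], [-0.7, -1.6]]
pad [488.25827602 -20.47563512  66.        ] grip [637.8438521  -67.60097953 105.        ] notch [638.48321392  33.74957651 105.        ]
```

The fit is good, with residuals of about 1 px: pad ≈ (488,-20), handle ≈ (638,-68) and notch at y ≈ 34 in the world frame. Next I move above the pedal with the fingers closed.

Emit:
move_arm([
  {"grip":0,"translation":[25,-17,3],"spin":-0.1},
  {"grip":0,"translation":[52,-35,6],"spin":-0.2},
  {"grip":0,"translation":[80,-55,10],"spin":-0.3},
  {"grip":0,"translation":[108,-74,14],"spin":-0.4},
  {"grip":0,"translation":[136,-93,18],"spin":-0.5},
  {"grip":0,"translation":[165,-112,22],"spin":-0.6},
  {"grip":0,"translation":[193,-132,26],"spin":-0.7},
  {"grip":0,"translation":[221,-151,30],"spin":-0.8},
  {"grip":0,"translation":[250,-170,36],"spin":-0.9},
  {"grip":0,"translation":[278,-190,42],"spin":-1.0},
  {"grip":0,"translation":[306,-209,50],"spin":-1.103},
  {"grip":0,"translation":[335,-228,60],"spin":-1.103},
  {"grip":0,"translation":[362,-247,70],"spin":-1.103},
  {"grip":0,"translation":[388,-265,85],"spin":-1.103},
  {"grip":0,"translation":[408,-279,100],"spin":-1.103},
  {"grip":0,"translation":[420,-287,115],"spin":-1.103},
  {"grip":0,"translation":[426,-290,125],"spin":-1.103},
  {"grip":0,"translation":[426,-290,130],"spin":-1.103},
  {"grip":0,"translation":[426,-290,130],"spin":-1.103},
  {"grip":0,"translation":[426,-290,130],"spin":-1.103},
])

```text
time_s: 1.77
eef_pos: [485.6, -21.0, 101.3]
ee_rot: [0.709, 0.705, -0.0, -0.0]
wrist_force: [-0.2, -0.4, -0.1]
finger_gap: 0.2
grip_force: 0.0
```

Emit:
move_arm([
  {"grip":0,"translation":[0,0,8],"spin":0},
  {"grip":0,"translation":[0,0,17],"spin":0},
  {"grip":0,"translation":[0,0,25],"spin":0},
  {"grip":0,"translation":[0,0,30],"spin":0},
  {"grip":0,"translation":[0,0,35],"spin":0},
  {"grip":0,"translation":[0,0,39],"spin":0},
  {"grip":0,"translation":[0,0,43],"spin":0},
  {"grip":0,"translation":[0,0,47],"spin":0},
  {"grip":0,"translation":[0,0,51],"spin":0},
  {"grip":0,"translation":[0,0,55],"spin":0},
  {"grip":0,"translation":[0,0,58],"spin":0},
  {"grip":0,"translation":[0,0,61],"spin":0},
  {"grip":0,"translation":[0,0,63],"spin":0},
  {"grip":0,"translation":[0,0,65],"spin":0},
  {"grip":0,"translation":[0,0,67],"spin":0},
  {"grip":0,"translation":[0,0,68],"spin":0},
  {"grip":0,"translation":[0,0,69],"spin":0},
  {"grip":0,"translation":[0,0,69],"spin":0},
])

```text
time_s: 3.27
eef_pos: [484.7, -20.2, 32.9]
ee_rot: [0.709, 0.705, -0.001, -0.001]
wrist_force: [-5.5, -1.8, 8.3]
finger_gap: 0.1
grip_force: 4.0
```

Emit:
move_arm([
  {"grip":0,"translation":[0,0,1],"spin":0},
  {"grip":0,"translation":[0,0,2],"spin":0},
  {"grip":0,"translation":[0,0,3],"spin":0},
  {"grip":0,"translation":[0,0,3],"spin":0},
  {"grip":0,"translation":[0,0,3],"spin":0},
])

```text
time_s: 3.68
eef_pos: [484.7, -20.2, 30.1]
ee_rot: [0.709, 0.705, -0.001, -0.001]
wrist_force: [-5.1, -0.4, 9.3]
finger_gap: 0.3
grip_force: 4.3
```

Emit:
move_arm([
  {"grip":0,"translation":[0,0,1],"spin":0},
  {"grip":0,"translation":[0,0,2],"spin":0},
  {"grip":0,"translation":[0,0,2],"spin":0},
  {"grip":0,"translation":[0,0,2],"spin":0},
])

```text
time_s: 4.02
eef_pos: [484.7, -20.2, 29.5]
ee_rot: [0.709, 0.705, -0.001, -0.001]
wrist_force: [-7.8, -0.5, 14.9]
finger_gap: 0.1
grip_force: 7.7
```

The tool stopped moving at z ≈ 29.5 while the force rose, so the pedal is on its stop. I'll push slightly further to be sure and look at the bolt.

Emit:
move_arm([
  {"grip":0,"translation":[0,0,1],"spin":0},
  {"grip":0,"translation":[0,0,2],"spin":0},
  {"grip":0,"translation":[0,0,2],"spin":0},
  {"grip":0,"translation":[0,0,2],"spin":0},
])

```text
time_s: 4.35
eef_pos: [484.8, -20.2, 29.4]
ee_rot: [0.709, 0.705, -0.001, -0.0]
wrist_force: [-13.2, 0.4, 23.5]
finger_gap: 0.2
grip_force: 12.1
```

Run:
```python
from rig import robot
import cv2
s=robot.get_state();print(s["eef_pos"],s["wrist_force"])
a=robot.get_image("side")["pixels"][155:330,245:420,::-1]
cv2.imwrite("pics/side1.png",cv2.resize(a,None,fx=3.4,fy=3.4,interpolation=cv2.INTER_CUBIC))
```

```text
[484.80985683 -20.22741533  29.42104471] [-13.22456914   0.39451896  23.54449821]
```

View pics/side1.png

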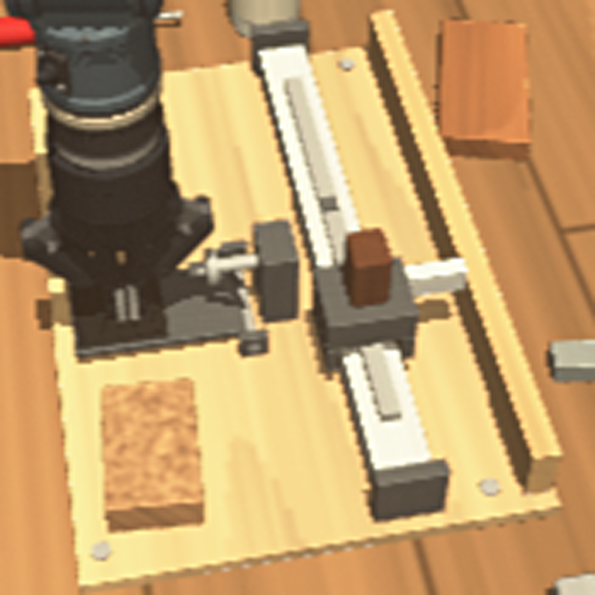

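The bolt tip no longer shows to the right of the guide (about (305,255)), so it is drawn and the pedal is flat. Next I lift and go above the handle.

Emit:
move_arm([
  {"grip":0,"translation":[0,0,-6],"spin":0},
  {"grip":0,"translation":[0,0,-16],"spin":0},
  {"grip":0,"translation":[0,0,-32],"spin":0},
  {"grip":0,"translation":[0,0,-55],"spin":0},
  {"grip":30,"translation":[0,0,-80],"spin":0},
  {"grip":60,"translation":[0,0,-105],"spin":0},
  {"grip":60,"translation":[-2,8,-128],"spin":0},
  {"grip":60,"translation":[-7,25,-140],"spin":0},
  {"grip":60,"translation":[-14,48,-145],"spin":0},
  {"grip":60,"translation":[-22,74,-145],"spin":0},
  {"grip":60,"translation":[-30,100,-145],"spin":0},
  {"grip":60,"translation":[-37,122,-145],"spin":0},
  {"grip":60,"translation":[-43,140,-145],"spin":0},
  {"grip":60,"translation":[-46,149,-145],"spin":0},
  {"grip":60,"translation":[-46.5,152,-145],"spin":0},
  {"grip":60,"translation":[-46.5,152,-145],"spin":0},
  {"grip":60,"translation":[-46.5,152,-145],"spin":0},
])

```text
time_s: 5.82
eef_pos: [637.4, -67.0, 169.9]
ee_rot: [0.709, 0.705, -0.0, -0.0]
wrist_force: [0.2, 1.0, -0.5]
finger_gap: 59.7
grip_force: 0.0
```

Run:
```python
from rig import robot
import cv2,numpy as np
s=robot.get_state();print(s["eef_pos"],s["wrist_force"],s["finger_gap"])
im=robot.get_image("wrist");print(im["intrinsics"],im["extrinsics"])
cv2.imwrite("pics/wrist1.png",im["pixels"][:,:,::-1])
K=im["intrinsics"];E=im["extrinsics"]
from fit import p,W
for P in [(30,p[3],122),(17,p[3]-15,122),(43,p[3]+15,122),(30,p[4],46)]:
    c=(E@np.append(W(p,P),1))[:3];t=np.arctan2(np.hypot(*c[:2]),c[2]);d=c[:2]/np.hypot(*c[:2])
    print(P,K[0][2]+K[0][0]*t*d[0],K[1][2]+K[1][1]*t*d[1])
```

```text
[637.44200965 -67.03792442 169.9294036 ] [ 0.1734088   0.98440007 -0.53110692] 59.6916001383274
[[309.70691629   0.         320.26739196]
 [  0.         309.70691629 200.43856897]
 [  0.           0.           1.        ]] [[ 9.99988815e-01 -4.43475030e-03 -1.64430125e-03 -6.38017359e+02]
 [-3.77160846e-03 -9.57451830e-01  2.88568482e-01 -8.20063717e+01]
 [-2.85406840e-03 -2.88559053e-01 -9.57457846e-01  3.03894124e+02]
 [ 0.00000000e+00  0.00000000e+00  0.00000000e+00  1.00000000e+00]]
(30, np.float64(-77.6679726980425), 122) 320.1444325606178 223.8640546474677
(17, np.float64(-92.6679726980425), 122) 301.006567403432 244.29540615326414
(43, np.float64(-62.667972698042504), 122) 340.24479845580134 202.26803327259768
(30, np.float64(23.684599994754056), 46) 320.54324545376005 78.16933691139155
```

View pics/wrist1.png

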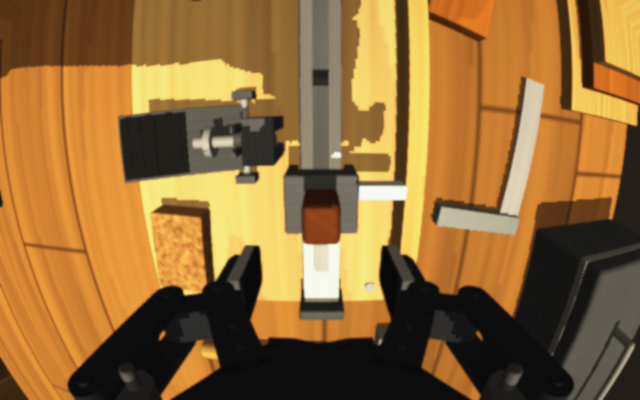

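In the wrist view the handle is at (321,224) and the notch at (320,77), both within 1 px of the prediction. I'll descend and grip.

Emit:
move_arm([
  {"grip":60,"translation":[0,0.5,8],"spin":0},
  {"grip":60,"translation":[0,0.5,20],"spin":0},
  {"grip":60,"translation":[0,0.5,35],"spin":0},
  {"grip":60,"translation":[0,0.5,50],"spin":0},
  {"grip":60,"translation":[0,0.5,65],"spin":0},
  {"grip":60,"translation":[0,0.5,76],"spin":0},
  {"grip":60,"translation":[0,0.5,82],"spin":0},
  {"grip":60,"translation":[0,0.5,84],"spin":0},
  {"grip":60,"translation":[0,0.5,84],"spin":0},
  {"grip":40,"translation":[0,0.5,84],"spin":0},
  {"grip":30,"translation":[0,0.5,84],"spin":0},
  {"grip":24,"translation":[0,0.5,84],"spin":0},
  {"grip":15,"translation":[0,0.5,84],"spin":0},
  {"grip":15,"translation":[0,0.5,84],"spin":0},
  {"grip":15,"translation":[0,0.5,84],"spin":0},
  {"grip":15,"translation":[0,0.5,84],"spin":0},
], newtons=50)

```text
time_s: 7.2
eef_pos: [637.8, -67.5, 87.9]
ee_rot: [0.709, 0.705, -0.0, 0.0]
wrist_force: [-4.6, -0.1, 5.8]
finger_gap: 25.7
grip_force: 51.8
```

Emit:
move_arm([
  {"grip":15,"translation":[0,-0.5,-1],"spin":0},
  {"grip":15,"translation":[1,-1,-1.5],"spin":0},
  {"grip":15,"translation":[4,-1,-1.5],"spin":0},
  {"grip":15,"translation":[8,-1,-1.5],"spin":0},
  {"grip":15,"translation":[13,-1,-1.5],"spin":0},
  {"grip":15,"translation":[18,-1,-1.5],"spin":0},
  {"grip":15,"translation":[24,-1,-1.5],"spin":0},
  {"grip":15,"translation":[30,-1,-1.5],"spin":0},
  {"grip":15,"translation":[37,-1,-1.5],"spin":0},
  {"grip":15,"translation":[44,-1,-1.5],"spin":0},
  {"grip":15,"translation":[51,-1,-1.5],"spin":0},
  {"grip":15,"translation":[58,-1,-1.5],"spin":0},
  {"grip":15,"translation":[65,-1,-1.5],"spin":0},
  {"grip":15,"translation":[72,-1,-1.5],"spin":0},
  {"grip":15,"translation":[78,-1,-1.5],"spin":0},
  {"grip":15,"translation":[83,-1,-1.5],"spin":0},
  {"grip":15,"translation":[87,-1,-1.5],"spin":0},
  {"grip":15,"translation":[90,-1,-1.5],"spin":0},
  {"grip":15,"translation":[90,-1,-1.5],"spin":0},
])

```text
time_s: 8.78
eef_pos: [637.8, 24.1, 87.9]
ee_rot: [0.709, 0.706, 0.001, -0.001]
wrist_force: [-0.6, 0.4, 2.3]
finger_gap: 25.5
grip_force: 51.2
```

Emit:
move_arm([
  {"grip":15,"translation":[1,0,0],"spin":0},
  {"grip":15,"translation":[2,0,0],"spin":0},
  {"grip":15,"translation":[3,0,0],"spin":0},
  {"grip":15,"translation":[3,0,0],"spin":0},
])

```text
time_s: 9.12
eef_pos: [637.7, 25.8, 87.9]
ee_rot: [0.709, 0.705, 0.0, -0.0]
wrist_force: [-1.3, -0.4, 2.3]
finger_gap: 25.2
grip_force: 51.4
```

Emit:
move_arm([
  {"grip":15,"translation":[1,0,0],"spin":0},
  {"grip":15,"translation":[1,0,0],"spin":0},
  {"grip":15,"translation":[1,0,0],"spin":0},
])

```text
time_s: 9.37
eef_pos: [637.7, 26.7, 87.9]
ee_rot: [0.709, 0.705, 0.0, -0.0]
wrist_force: [-2.0, -1.8, 2.6]
finger_gap: 25.2
grip_force: 51.4
```

Emit:
move_arm([
  {"grip":15,"translation":[1,0,0],"spin":0},
  {"grip":15,"translation":[1,0,0],"spin":0},
  {"grip":15,"translation":[1,0,0],"spin":0},
])

```text
time_s: 9.62
eef_pos: [637.8, 27.9, 87.9]
ee_rot: [0.709, 0.705, 0.0, -0.0]
wrist_force: [-2.3, -1.5, 3.1]
finger_gap: 25.5
grip_force: 51.4
```

Emit:
move_arm([
  {"grip":15,"translation":[1,0,0],"spin":0},
  {"grip":15,"translation":[1,0,0],"spin":0},
  {"grip":15,"translation":[1,0,0],"spin":0},
])

```text
time_s: 9.87
eef_pos: [637.8, 29.2, 87.9]
ee_rot: [0.709, 0.705, 0.0, -0.0]
wrist_force: [-2.2, -0.3, 4.4]
finger_gap: 25.4
grip_force: 51.5
```

Emit:
move_arm([
  {"grip":15,"translation":[1,0,0],"spin":0},
  {"grip":15,"translation":[1,0,0],"spin":0},
  {"grip":15,"translation":[1,0,0],"spin":0},
])

```text
time_s: 10.12
eef_pos: [637.8, 30.3, 87.9]
ee_rot: [0.709, 0.705, 0.0, -0.0]
wrist_force: [-2.7, 1.3, 4.1]
finger_gap: 25.9
grip_force: 51.5
```

Emit:
move_arm([
  {"grip":15,"translation":[1,0,0],"spin":0},
  {"grip":15,"translation":[1,0,0],"spin":0},
  {"grip":15,"translation":[1,0,0],"spin":0},
])

```text
time_s: 10.37
eef_pos: [637.8, 31.4, 87.9]
ee_rot: [0.709, 0.705, 0.0, -0.0]
wrist_force: [-2.6, 2.2, 3.9]
finger_gap: 25.0
grip_force: 51.6
```

Emit:
move_arm([
  {"grip":15,"translation":[1,0,0],"spin":0},
  {"grip":15,"translation":[1,0,0],"spin":0},
  {"grip":15,"translation":[1,0,0],"spin":0},
])

```text
time_s: 10.62
eef_pos: [637.8, 32.3, 87.9]
ee_rot: [0.709, 0.705, 0.0, -0.0]
wrist_force: [-3.3, 3.9, 5.5]
finger_gap: 25.4
grip_force: 51.6
```

Emit:
move_arm([
  {"grip":15,"translation":[1,0,0],"spin":0},
  {"grip":15,"translation":[1,0,0],"spin":0},
  {"grip":15,"translation":[1,0,0],"spin":0},
])

```text
time_s: 10.87
eef_pos: [637.8, 33.3, 87.9]
ee_rot: [0.709, 0.705, 0.0, -0.0]
wrist_force: [-2.4, 3.3, 4.6]
finger_gap: 25.4
grip_force: 51.6
```

Emit:
move_arm([
  {"grip":15,"translation":[1,0,0],"spin":0},
  {"grip":15,"translation":[1,0,0],"spin":0},
  {"grip":15,"translation":[1,0,0],"spin":0},
])

```text
time_s: 11.12
eef_pos: [637.8, 34.5, 87.9]
ee_rot: [0.709, 0.705, 0.0, -0.001]
wrist_force: [-3.2, 3.6, 4.4]
finger_gap: 25.4
grip_force: 51.6
```

Emit:
move_arm([
  {"grip":15,"translation":[1,0,0],"spin":0},
  {"grip":15,"translation":[1,0,0],"spin":0},
  {"grip":15,"translation":[1,0,0],"spin":0},
])

```text
time_s: 11.37
eef_pos: [637.8, 35.3, 87.9]
ee_rot: [0.709, 0.705, 0.0, -0.0]
wrist_force: [-2.8, 3.5, 5.2]
finger_gap: 26.0
grip_force: 51.7
```

Emit:
move_arm([
  {"grip":15,"translation":[1,0,0],"spin":0},
  {"grip":15,"translation":[1,0,0],"spin":0},
  {"grip":15,"translation":[1,0,0],"spin":0},
])

```text
time_s: 11.62
eef_pos: [637.8, 35.4, 87.9]
ee_rot: [0.709, 0.705, -0.0, 0.0]
wrist_force: [-3.6, 1.5, 5.3]
finger_gap: 25.3
grip_force: 51.7
```

Emit:
move_arm([
  {"grip":15,"translation":[1,0,0],"spin":0},
  {"grip":15,"translation":[1,0,0],"spin":0},
  {"grip":15,"translation":[1,0,0],"spin":0},
])

```text
time_s: 11.87
eef_pos: [637.8, 35.5, 87.9]
ee_rot: [0.709, 0.705, -0.001, 0.001]
wrist_force: [-3.4, -1.0, 4.3]
finger_gap: 25.4
grip_force: 51.8
```

Emit:
move_arm([
  {"grip":15,"translation":[1,0,0],"spin":0},
  {"grip":15,"translation":[1,0,0],"spin":0},
  {"grip":15,"translation":[1,0,0],"spin":0},
])

```text
time_s: 12.12
eef_pos: [637.8, 35.6, 87.9]
ee_rot: [0.709, 0.705, -0.001, 0.001]
wrist_force: [-3.6, -1.8, 5.9]
finger_gap: 25.6
grip_force: 51.8
```

The block is held at y ≈ 35.5 and the force changes sign there, so the ball is seated. I'll back off to zero side force, hold still, and check with a picture.

Emit:
move_arm([
  {"grip":15,"translation":[-1,0,0],"spin":0},
  {"grip":15,"translation":[-1,0,0],"spin":0},
  {"grip":15,"translation":[-1,0,0],"spin":0},
  {"grip":15,"translation":[-1,0,0],"spin":0},
  {"grip":15,"translation":[-1,0,0],"spin":0},
  {"grip":15,"translation":[-1,0,0],"spin":0},
])

```text
time_s: 12.62
eef_pos: [637.8, 35.5, 87.9]
ee_rot: [0.709, 0.705, -0.001, 0.001]
wrist_force: [-3.2, -0.3, 5.0]
finger_gap: 25.3
grip_force: 51.7
```

Run:
```python
from rig import robot
import cv2,numpy as np
a=robot.get_image("side")["pixels"][130:380,220:450,::-1]
s=robot.get_state();print(s["eef_pos"],s["wrist_force"],s["finger_gap"],np.abs(s["qd"]).max())
cv2.imwrite("pics/side2.png",cv2.resize(a,None,fx=2.4,fy=2.4,interpolation=cv2.INTER_CUBIC))
```

```text
[637.74736936  35.53379886  87.85409196] [-3.54630134 -0.36150423  5.38396354] 25.296146690496165 0.0008965357072750739
```

View pics/side2.png

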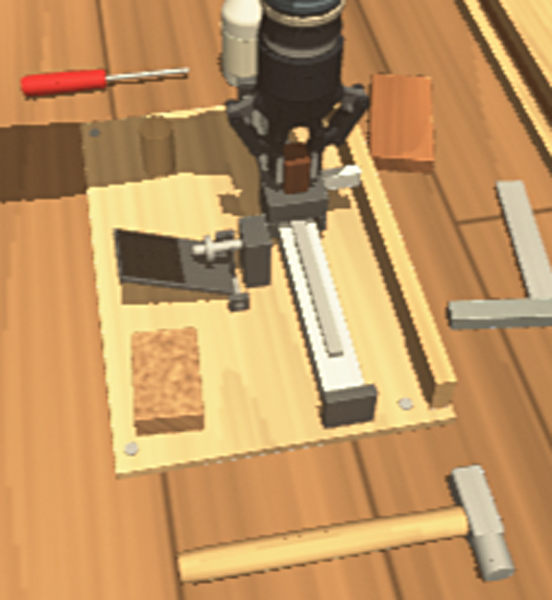

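The block is past the guide, at about (295,205), and still gripped. The loose things haven't moved and the bolt is still drawn, so I'm handing in.

```bash
python3 -c "
from rig import robot
print(robot.sign_off())"
```

```text
the job is handed in; nothing more can be done
None
```

I pressed the pedal to its stop and the bolt drew. I then slid the block past it to the notch, where I felt the ball seat, and handed in the job at about 13 s with the handle still gripped and the loose things unmoved.

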